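# Set the rotary specimen stage to its pointer and clamp it

## Robot

A 6-joint arm with a two-finger parallel gripper is mounted at the origin on the work surface. World frame = base frame: x ahead of the robot, y to its left, z up, the work surface at z = 0. Lengths are in m, angles in degrees, forces in N, time in s.
With the tool pointing down it reaches from about 0.25 to 0.725 m from the base axis. Payload 9.7 kg.
Tool frame: the origin (TCP) lies on the centre line of the jaws, within the pads' length; the fingertips stand 22 mm ahead of it and the grasp point (between the pads) lies 3 mm ahead of it; z points along the fingers, y is the direction in which the jaws open and shut (so a half turn about z gives the same grasp; the last joint's range is limited). The gripper opens to 85 mm and grips with 20 to 120 N. Pads are 22 mm wide; open, the fingers measure 114 mm over their backs; the gripper's body (76 mm by 85 mm) begins 54 mm behind the grasp point. The pads swing forward as they close: fully open they stand 13 mm farther back than shut.
Start: joints at [-76.318, 4.979, 10.078, 95.1, 0, 90], TCP at [0.13, -0.534, 0.253] pointing down, gripper open.
Joint ranges: [-179.16, 179.16], [-48.56, 103.87], [-65.8, 70.77], [-126.05, 130.52], [-82.76, 87.17], [-180, 180]. Speed limits (degrees/s): [127.2, 127.2, 147.25, 180, 180, 180].

## Interface

Orientations are given as [roll, pitch, yaw] about the fixed x, y, z axes, in that order (R = Rz(yaw) Ry(pitch) Rx(roll)).
In Python, from workcell import get_obs, camera, camera_params, job_done gives the robot as it stands.
- The arm moves only by the tool servo_tool, never from a script. Its argument "steps" is a list of rows, each an object of numbers: "x", "y", "z": the shift along the world's x, y, z in mm; "yaw": the turn about the world's z in degrees. A call has 1 to 12 rows; each row is the pose to reach, as a shift and turn from the pose measured when the call began; what a row does not reach only later rows make up. A row lasts 1/8 s, in which the tool goes at most 62.5 mm and 10.7 degrees, less where a joint would pass 70% of its speed; a pose out of reach is approached as far as the arm can. A call with a gripper value outside its range is refused whole. "grip" is the finger opening in mm, from 0 to 85.4, set as the call begins (left out, the last holds). The fingers move at their own pace and stop on an object; "grip_force" is the grip in N (left out, the last holds). Time passes only in rows, so rows that repeat a pose let the fingers close. It gives the time, the measured TCP pose, the force and the opening at its end, in the units of the state.
- get_obs(): the state, without advancing time (a new reading comes with each control period).
- camera(name): name is "scene" or "side" or "wrist"; returns (picture, depth): 420x560x3 uint8, red, green, blue; 420x560 float32, m along the optical axis (not along the pixel's ray), 0 where there is no reading.
- camera_params(name): a dict with "intrinsics" (3x3 intrinsics, pixels), "rvec" (rotation vector, rad) and "tvec" (3), from world to camera coordinates, as OpenCV has them; the wrist camera has in their place "hand_eye" (4x4, takes a point from camera to tool coordinates, whose origin is the TCP and whose axes are the flange's). Camera axes: x right, y down, z forward; pixel columns grow to the right and rows downward; lengths in m; the calibration is good to about 2 mm. A picture is of the moment at which its call begins: read the wrist's pose just before it. camera_params takes no time and is no camera call.
- job_done(): hands the job in, once; it reports no verdict.
The state is a dict: "time": time; "q": joint angles; "qd": joint speeds; "joint_efforts": joint torques, N m; "ee_pos": TCP position; "tcp_rot": TCP orientation; "wrist_force": force on the tool from outside, world axes, zero at the start; "torque": the same for the moment, N m; "opening": finger opening in m.
Only numpy, scipy, OpenCV 4.12 (cv2) and the standard library are available. Lean on these libraries where they do the work, as an engineer would, in place of code of your own. Each camera call takes 0.05 s, during which the arm holds its last target.

## Task

Set the microscope's rotary specimen stage. Its black clamp knob has a left-hand thread: loosen it by turning it clockwise until its white mark points to the long line engraved on the base, and no farther; then turn the round table by its steel bar until its long engraved mark points at the fixed pointer, let go, and tighten the knob fully again, back to the round dot. Do not disturb the other things on the bench.

Things in the scene. Friction and masses are not known exactly. Their poses are not given: they have to be found in the camera images.
- stage_base: Fixed grey base of the stage, 170 (x) by 245 (y) by 24 mm high. Origin on the bench under the turntable's axis; the clamp knob's axis is at y = -118 mm. Engraved in black on its top round the knob: a round dot (tight), 37 mm from the knob axis towards -x, and a single long line (open), 80 degrees (1.4 rad) clockwise from the dot seen from above.
- stage_grip (a point): Point on the turntable's vertical axis, 65 mm above the bench, at the height to grip its bar; turns with it. x axis towards the long engraved mark, z up. The bar is plain steel, fixed upright in the middle of the table, 56 mm long (along y), 15 mm thick (along x), 36 mm high, top 78 mm above the bench.
- zero_mark (a point): Outer end of the long engraved mark on the turntable's top, 59 mm from its axis; x axis points outward along the mark, z up. The mark is a black line 34 mm long and 3 mm wide; the 23 other graduations are thin and 7 mm long.
- pointer: Fixed dark steel pointer at the turntable's rim: a cone 16 mm thick lying on a post on the base, its tip towards the table, 62 mm from the turntable's axis, its top 46 mm above the bench. Origin on the bench on the turntable's axis; x axis runs horizontally from the axis through the pointer's tip. The table is set when the x axis of zero_mark has the direction of this x axis.
- clamp_grip (a point): Point on the clamp knob's vertical axis, 58 mm above the bench, at the height to grip it. x axis along the white mark on its top, z up. Black plastic disc 46 mm across with an upright bar 44 mm long (along x), 14 mm thick, 34 mm high, top 70 mm above the bench; the white mark is on the half of the bar towards +x.
- clamp (a joint): Angle of the clamp knob in rad, growing clockwise seen from above (loosening, left-hand thread): 0 = tight at its stop, white mark at the dot; 1.4 = open, mark at the long line; it could be turned on to 2.4, but over 1.8 is too far. The brake is off at 1.4. It takes 0.1 to 0.6 N m to turn and stays where it is left.
- dish: Loose clear dish, 60 mm across, 14 mm high, near the stage. Bystander.
- lens_cap: Loose black lens cap, 42 mm across, 13 mm high, on the robot's side of the stage. Bystander.
- mount: Loose steel specimen mount, 25 mm across, 18 mm high, beside the stage. Bystander.
- adapter: Loose black plug adapter, 50 by 28 by 26 mm with two pins, to the left. Bystander.
- tweezers: Loose steel tweezers, 110 mm long, 8 mm high, to the right. Bystander.
- slide_box: Loose grey slide box, 90 by 80 by 35 mm, far right. Bystander.
- spray_bottle: Loose white spray bottle, 82 mm across, 190 mm high, far left. Bystander.
- turntable: The round table (all that turns): aluminium disc 120 mm across, top 42 mm above the bench, with bar and marks. Origin on the bench on its axis; x axis towards the long mark. Turns about 3 rad both ways with light friction (0.06 N m) while the clamp is open; braked (over 1 N m) while tight, not to be forced. The start needs an anticlockwise turn (from above) of 0.4 to 2.1 rad.

How it is judged (in metres and radians):
On the way, in this order (a step that is already met when the one before it is completed fails the run):
1. the clamp knob has been turned clockwise until its mark points to the long line (within 0.2 rad) (value of joint clamp between 1.2 and 1.6 rad), for 0.2 s.
2. the long mark of the turntable points at the pointer (within 0.06 rad), the clamp still open (over 1.0 rad) and the turntable let go (angle between the x axis of zero_mark and the x axis of pointer, either way round below 0.06 rad and x of zero_mark in the frame of pointer above 0 m and value of joint clamp above 1 rad and contact force between the fingers and turntable below 0.3 N), for 0.3 s.
3. the clamp knob is tight again (under 0.15 rad) (value of joint clamp below 0.15 rad), for 0.2 s.
At the end, for the whole second after the job is handed in: The turntable's long mark points at the pointer within 0.06 rad (3.4 degrees), at rest, and the clamp knob is tight at the dot, within 0.15 rad of its stop (angle between the x axis of zero_mark and the x axis of pointer, either way round below 0.06 rad and x of zero_mark in the frame of pointer above 0 m and value of joint clamp below 0.15 rad and angular speed of turntable below 0.03 rad/s); the robot touches nothing.
It fails at once if the turntable was forced round while still clamped (clamp under 0.4 rad, the table away from both its start by 6 mm at the mark and its set position) (value of joint clamp below 0.4 rad and distance of zero_mark from where it was at the start of the episode above 0.006 m and not (angle between the x axis of zero_mark and the x axis of pointer, either way round below 0.06 rad and x of zero_mark in the frame of pointer above 0 m)).
It fails at once if the clamp knob was unscrewed too far (over 1.8 rad) (value of joint clamp above 1.8 rad).
It fails at once if another thing on the bench was shifted by more than 20 mm (distance of any of dish, lens_cap, mount, adapter, tweezers, slide_box, spray_bottle from where it was at the start of the episode above 0.02 m).
It also fails if it takes over 72 s, if anything falls off the work surface, if the arm or the gripper's body presses on something with over 40 N, if the wrist force passes 120 N, or if a joint passes its speed limit or range.

## Working session

There is one attempt and no reset: what is moved stays moved. The work goes in short steps, Python scripts to look and compute and a tool call to move; the robot and the scene stay as the last step left them, time stands still between calls to the robot, and variables do not carry over. Pictures are saved under pics/ and viewed, and the job is handed in when it is done.

Besides the shell and the picture viewer there is one more tool, called as name([rows], argument=value, ...), one row to a line, values as JSON. servo_tool: Moves the arm, as the interface text tells. Its arguments: {"type":"object","properties":{"steps":{"type":"array"},"grip":{"type":"number"},"grip_force":{"type":"number"}},"required":["steps"]}

```bash
mkdir -p pics; ls
cat > h.py <<'E'
import numpy as np, cv2
from workcell import get_obs, camera, camera_params, job_done
def save(n,rgb): cv2.imwrite(f'pics/{n}.png',cv2.cvtColor(rgb,cv2.COLOR_RGB2BGR))
def cam(name):
    p=camera_params(name); K=np.array(p['intrinsics'])
    if 'rvec' in p:
        R=cv2.Rodrigues(np.array(p['rvec'],float))[0]; t=np.array(p['tvec'],float).ravel()
        return K,R,t
    o=get_obs(); X=np.array(p['hand_eye'])
    from scipy.spatial.transform import Rotation as Ro
    T=np.eye(4);T[:3,:3]=Ro.from_euler('xyz',o['tcp_rot'],degrees=True).as_matrix();T[:3,3]=o['ee_pos']
    W=np.linalg.inv(T@X); return K,W[:3,:3],W[:3,3]
def onplane(c,uv,z):
    K,R,t=c; uv=np.atleast_2d(np.array(uv,float))
    d=(R.T@np.linalg.inv(K)@np.c_[uv,np.ones(len(uv))].T).T; o=-R.T@t
    return o+d*((z-o[2])/d[:,2])[:,None]
def proj(c,P):
    K,R,t=c; q=(K@(R@np.atleast_2d(P).T+t[:,None])).T; return q[:,:2]/q[:,2:]
E
python3 - <<'E'
from h import *
print(get_obs())
for n in ['scene','side','wrist']:
    c=cam(n); r,d=camera(n); save(n+'0',r); np.savez(n+'0.npz',r=r,d=d,K=c[0],R=c[1],t=c[2]); print(n,c[0][0,0],-c[1].T@c[2])
E
```

```text
pics
{'time': 0.0, 'q': array([-7.63149855e+01,  5.01051328e+00,  1.00340266e+01,  9.50998921e+01,
       -1.81143864e-04,  9.00010581e+01]), 'qd': array([ 0.08757462, -0.07175244, -0.04962256,  0.05210537,  0.06835374,
       -0.0388327 ]), 'joint_efforts': array([-1.56216105e-03, -5.20387781e+01,  4.64800465e+01,  1.62114197e-02,
        2.53583727e-05, -4.87468071e-06]), 'ee_pos': array([ 0.1300717 , -0.5341862 ,  0.25258486]), 'tcp_rot': array([-1.79923621e+02,  1.82554189e-04,  1.36839567e+01]), 'wrist_force': array([0.48249947, 0.2239631 , 1.03768292]), 'torque': array([ 0.05099511, -0.01371225, -0.0012147 ]), 'opening': 0.08561966782404112}
scene 520.9694952483801 [1.24449594 0.84364211 0.98136963]
side 480.93527684478806 [0.11033546 0.64752801 0.89049255]
wrist 304.6543235626993 [ 0.19770407 -0.51728669  0.37344655]
```

View pics/scene0.png

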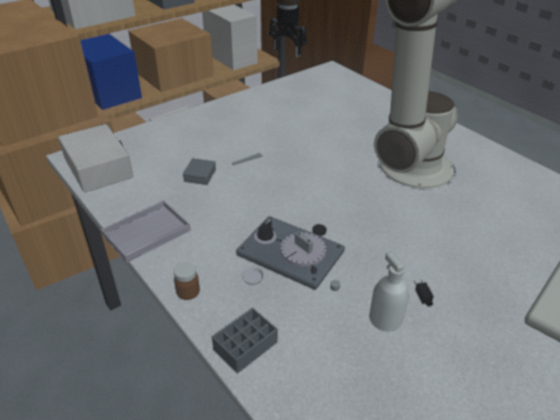

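View pics/side0.png

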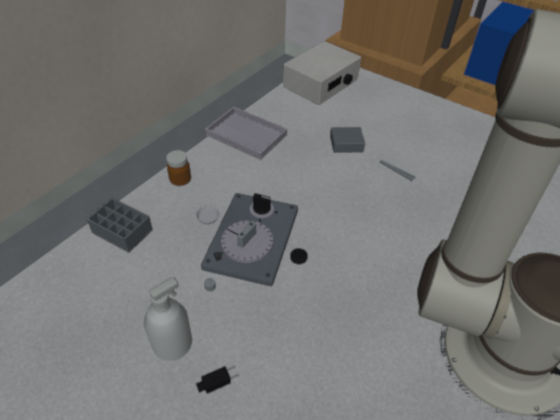

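View pics/wrist0.png

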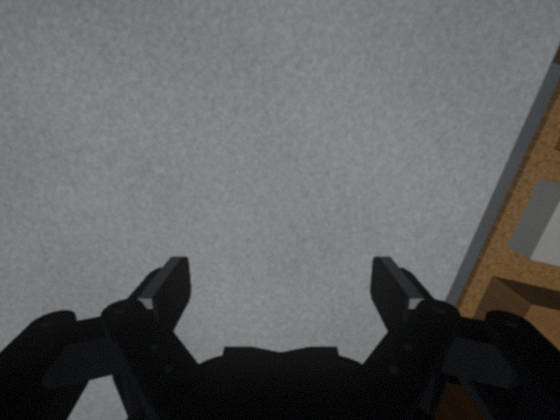

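The stage shows at about (290,250) in the scene view and (250,238) in the side view. The wrist camera doesn't see it yet. The knob is at (264,231) in scene and (262,205) in side.

Run:
```python
from h import *
for n,tt,kn,cor in [('scene',(303,248),(264,232),[(270,219),(344,248),(318,284),(238,250)]),('side',(247,240),(262,207),[(240,195),(298,207),(270,283),(203,270)])]:
    c=cam(n); print(n,onplane(c,tt,.042),onplane(c,kn,.05),'\n',onplane(c,cor,.024))
    r=np.load(n+'0.npz')['r']
    u,v=(tt[0]+kn[0])//2,(tt[1]+kn[1])//2
    save(n+'z',cv2.resize(r[v-60:v+60,u-75:u+75],None,fx=5,fy=5,interpolation=cv2.INTER_CUBIC))
```

```text
scene [[0.58206443 0.10606016 0.042     ]] [[0.63095141 0.00107367 0.05      ]] 
 [[ 0.5673431  -0.05654335  0.024     ]
 [ 0.48231028  0.15851272  0.024     ]
 [ 0.62271081  0.21376703  0.024     ]
 [ 0.71105261 -0.00678219  0.024     ]]
side [[0.57601482 0.10561676 0.042     ]] [[0.60819724 0.00744061 0.05      ]] 
 [[ 0.69437677 -0.01199351  0.024     ]
 [ 0.55191809 -0.06713843  0.024     ]
 [ 0.4697953   0.15873955  0.024     ]
 [ 0.60900056  0.22037431  0.024     ]]
```

View pics/sidez.png

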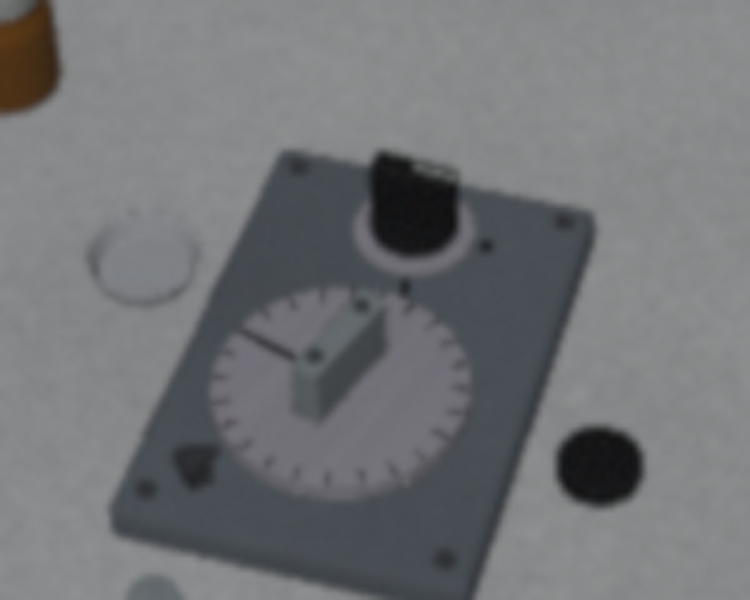

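View pics/scenez.png

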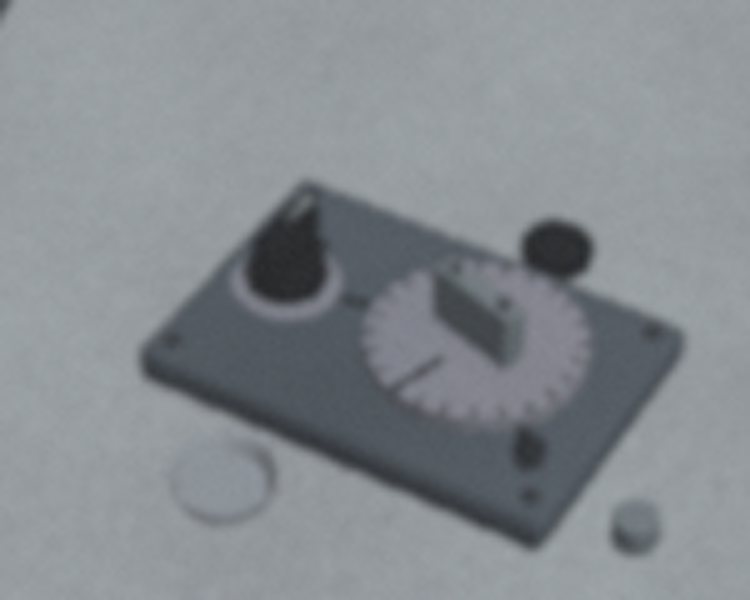

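Run:
```python
from h import *
c=cam('wrist'); print('axis',c[1][2], 'xaxis',c[1][0]); p=camera_params('wrist');print(np.round(p['hand_eye'],3), c[0])
for n,o,pts in [('side',(179,163),[(242,330),(297,360),(217,450)]),('scene',(208,180),[(395,390),(440,360),(520,425)])]:
    c=cam(n); P=onplane(c,np.array(pts)/5+o,.042); P[2]=onplane(c,np.array(pts[2])/5+o,.038)
    ctr=np.array([.579,.106]); v=P[:,:2]-ctr; print(n,P.round(3),np.degrees(np.arctan2(v[:,1],v[:,0])),np.linalg.norm(v,axis=1))
```

```text
axis [-0.26712618 -0.06437994 -0.96150862] xaxis [ 2.37233218e-01 -9.71452344e-01 -8.62352898e-04]
[[ 0.001 -0.962 -0.275  0.07 ]
 [ 1.     0.001  0.    -0.001]
 [-0.    -0.275  0.962 -0.121]
 [ 0.     0.     0.     1.   ]] [[304.65432356   0.         280.18958367]
 [  0.         304.65432356 207.38836831]
 [  0.           0.           1.        ]]
side [[0.634 0.107 0.042]
 [0.601 0.106 0.042]
 [0.598 0.166 0.038]] [ 1.25504765 -0.27166786 72.23465217] [0.05457923 0.02232497 0.06315284]
scene [[0.638 0.11  0.042]
 [0.606 0.107 0.042]
 [0.601 0.165 0.038]] [ 3.50700202  1.19327712 69.3380102 ] [0.0595137  0.02713732 0.06281122]
```

servo_tool([
  {"x": 35,"y": 48,"z": 15},
  {"x": 70,"y": 96,"z": 30},
  {"x": 105,"y": 144,"z": 40},
  {"x": 140,"y": 192,"z": 50},
])

```text
schema error: expected keys x, y, z, yaw
```

```bash
python3 -c "
from h import *
o=get_obs();print(o['time'],o['q'].round(1),o['ee_pos'],o['tcp_rot'])"
```

```text
0.15 [-76.3   5.   10.   95.1   0.   90. ] [ 0.13006445 -0.5342322   0.25276788] [-1.79942998e+02 -6.49704438e-04  1.36823647e+01]
```

servo_tool([
  {"x": 35,"y": 45,"z": 10,"yaw": 10},
  {"x": 70,"y": 90,"z": 20,"yaw": 20},
  {"x": 105,"y": 135,"z": 20,"yaw": 30},
  {"x": 140,"y": 180,"z": 20,"yaw": 40},
  {"x": 175,"y": 225,"z": 20,"yaw": 50},
  {"x": 210,"y": 270,"z": 20,"yaw": 60},
  {"x": 245,"y": 315,"z": 20,"yaw": 70},
  {"x": 280,"y": 360,"z": 20,"yaw": 80},
  {"x": 315,"y": 405,"z": 20,"yaw": 90},
  {"x": 350,"y": 450,"z": 20,"yaw": 100},
  {"x": 385,"y": 495,"z": 20,"yaw": 110},
  {"x": 420,"y": 540,"z": 20,"yaw": 120},
])

```text
time: 1.65
ee_pos: [0.5509, 0.0075, 0.2726]
tcp_rot: [-179.9, 0.0, 134.0]
wrist_force: [0.1, -0.8, 0.8]
opening: 0.0853
```

```bash
python3 -c "
from h import *
o=get_obs();print(o['time'],o['q'].round(1),o['ee_pos'],o['tcp_rot'])"
```

```text
1.65 [ 0.8  5.6 13.  97.4 -0.  46.8] [0.55090974 0.00752198 0.27256402] [-1.79933303e+02  1.36845527e-03  1.34024470e+02]
```

servo_tool([
  {"x": 10,"y": 5,"z": 0,"yaw": 10},
  {"x": 20,"y": 10,"z": 0,"yaw": 20},
  {"x": 30,"y": 15,"z": 0,"yaw": 30},
  {"x": 40,"y": 20,"z": 0,"yaw": 40},
  {"x": 50,"y": 22,"z": 0,"yaw": 50},
  {"x": 50,"y": 22,"z": 0,"yaw": 60},
  {"x": 50,"y": 22,"z": 0,"yaw": 67},
  {"x": 50,"y": 22,"z": 0,"yaw": 67},
], grip=45)

```text
time: 2.65
ee_pos: [0.6009, 0.0295, 0.2722]
tcp_rot: [-179.9, -0.0, -159.0]
wrist_force: [0.1, -0.5, -0.2]
opening: 0.0448
```

Run:
```python
from h import *
n='wrist';c=cam(n); r,d=camera(n); save('wrist1',r); np.savez('wrist1.npz',r=r,d=d,K=c[0],R=c[1],t=c[2]); print(get_obs()['ee_pos'],get_obs()['tcp_rot'],-c[1].T@c[2])
save('wrist1z',cv2.resize(r[90:390,130:430],None,fx=2,fy=2,interpolation=cv2.INTER_CUBIC))
```

```text
[0.60089405 0.02956408 0.27231333] [-1.79943824e+02 -1.94175299e-02 -1.59126366e+02] [0.53576015 0.00531811 0.39304147]
```

View pics/wrist1.png

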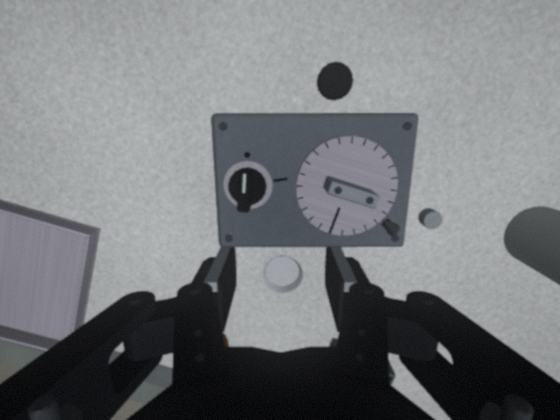

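The wrist view shows the whole stage. The dot is at (248,154), the long line at (280,180), the knob at (247,185), the table centre near (348,183), the long mark at (335,220) and the pointer at (388,224).

```bash
cat > m.py <<'E'
from h import *
import sys
def measure(f,show=False,tag='',kz=.0702):
    D=np.load(f); r=D['r']; c=(D['K'],D['R'],D['t'])
    # rectify: world top views at given z, 1px = 0.5mm, origin
    def top(z,x0=.45,y0=-.10,s=.0005,w=560,h=640):
        # image col = y decreasing? col -> x, row -> y
        gx,gy=np.meshgrid(x0+s*np.arange(w),y0+s*np.arange(h))
        q=proj(c,np.c_[gx.ravel(),gy.ravel(),np.full(gx.size,z)]).astype(np.float32)
        return cv2.remap(r,q[:,0].reshape(h,w),q[:,1].reshape(h,w),cv2.INTER_CUBIC)
    return top
if __name__=='__main__':
    top=measure(sys.argv[1])
    for z in (.024,.042,.070): save(f'{sys.argv[2]}_{int(z*1000)}',top(z)[::-1])
E
python3 m.py wrist1.npz top1
python3 - <<'E'
from h import *
D=np.load('wrist1.npz'); r=D['r']; c=(D['K'],D['R'],D['t'])
g=cv2.cvtColor(r,cv2.COLOR_RGB2GRAY)
def comp(x0,y0,x1,y1,th,inv=True):
    s=g[y0:y1,x0:x1]; m=(s<th) if inv else (s>th)
    n,l,st,ce=cv2.connectedComponentsWithStats(m.astype(np.uint8))
    for i in range(1,n):
        if st[i,4]>=4: print((x0,y0),st[i],ce[i]+[x0,y0])
print('dot');comp(240,148,256,161,60)
print('line');comp(273,173,292,187,65)
print('white');comp(236,168,260,210,140,False)
print('table mark');comp(322,205,345,240,80)
s=g[130:245,290:405]; m=(s>110).astype(np.uint8)
cs,_=cv2.findContours(m,0,2); k=max(cs,key=cv2.contourArea)
e=cv2.fitEllipse(cv2.convexHull(k)); print('table ellipse',e, np.array(e[0])+[290,130]); print(onplane(c,np.array(e[0])+[290,130],.042))
m=((g>95)).astype(np.uint8)[150:222,215:280]; cs,_=cv2.findContours(m,0,2);k=max(cs,key=cv2.contourArea);e=cv2.fitEllipse(cv2.convexHull(k));print('knob ring',np.array(e[0])+[215,150],e,onplane(c,np.array(e[0])+[215,150],.025))
save('wz',cv2.resize(r[100:260,200:430],None,fx=3.4,fy=3.4,interpolation=cv2.INTER_CUBIC))
E
```

```text
dot
(240, 148) [ 4  4  6  6 26] [246.69230769 154.5       ]
line
(273, 173) [ 1  4 14  5 42] [280.26190476 179.26190476]
white
(236, 168) [ 7  7  2 17 26] [243.61538462 184.03846154]
table mark
(322, 205) [ 7  3 11 26 54] [333.92592593 220.2962963 ]
table ellipse ((56.74580764770508, 55.41788101196289), (97.0245361328125, 103.49615478515625), 53.281192779541016) [346.74580765 185.41788101]
[[0.57617226 0.10413165 0.042     ]]
knob ring [247.29132462 184.42058945] ((32.291324615478516, 34.420589447021484), (48.75096893310547, 50.48560333251953), 111.4861068725586) [[ 0.62086989 -0.00574298  0.025     ]]
```

View pics/wz.png

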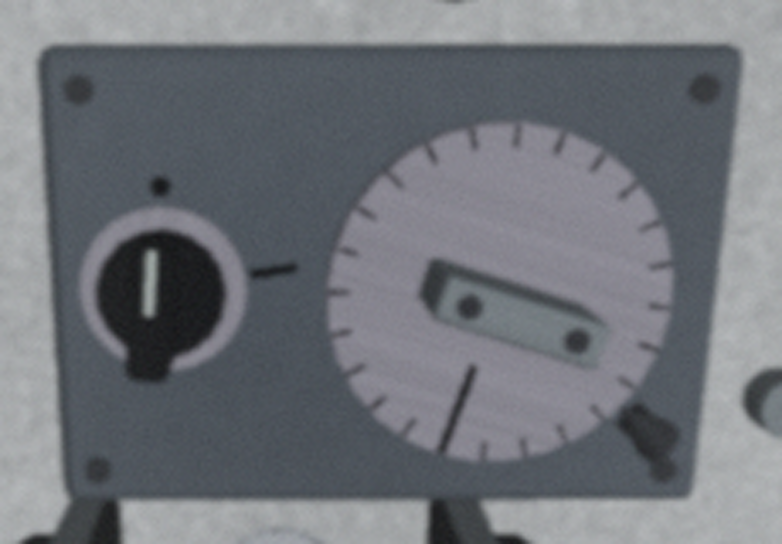

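View pics/top1_42.png

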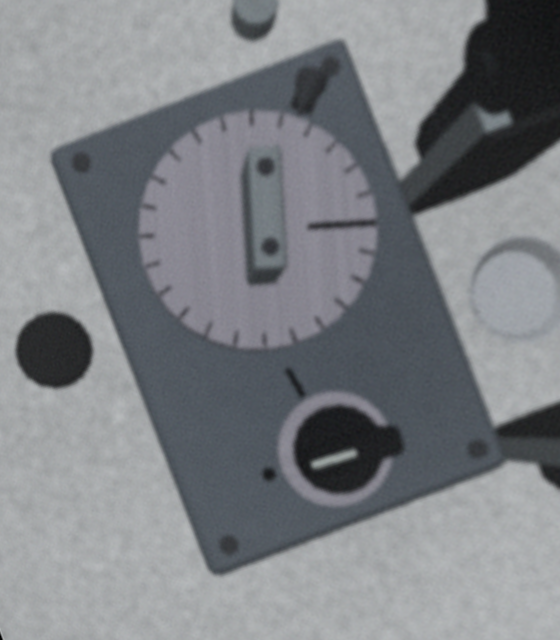

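Run:
```python
from h import *
D=np.load('wrist1.npz'); c=(D['K'],D['R'],D['t'])
s=3.4
def w(pts,z): return onplane(c,(np.array(pts,float)+.5)/s-.5+[200,100],z)[:,:2]
def ang(v): return np.degrees(np.arctan2(v[1],v[0]))
C=w([(42,47),(740,47),(690,498),(68,496)],.024); print(C.round(4))
print('yaw from edges',ang(C[1]-C[0]),ang(C[2]-C[3]),ang(C[3]-C[0]),ang(C[2]-C[1]))
m=C.mean(0);print('ctr',m)
wm=w([(151,250),(149,318)],.070);print('white',wm.round(4),ang(wm[0]-wm[1]))
sc=w([(470,307),(577,341)],.078);print('bar screws',sc.round(4),ang(sc[1]-sc[0]),sc.mean(0))
# table rim
rim=w([(500,123),(328,292),(673,290),(492,461)],.042);
A=np.c_[2*rim,np.ones(4)];x=np.linalg.lstsq(A,(rim**2).sum(1),rcond=None)[0];print('table circ',x[:2],np.sqrt(x[2]+x[:2]@x[:2]))
tc=x[:2]
mk=w([(443,453),(473,367)],.042);print('mark',ang(mk[0]-mk[1]),ang(mk[0]-tc),ang(mk[0]-sc.mean(0)),np.linalg.norm(mk-tc,axis=1))
pt=w([(621,421),(668,445)],.038);print('ptr',pt.round(4),ang(pt[0]-tc),ang(pt[0]-sc.mean(0)),np.linalg.norm(pt[0]-tc))
d=w([(160,186)],.024)[0]; l=w([(252,274),(297,267)],.024); k=w([(164,289)],.025)[0]
print('knob',k,'dot',d,ang(d-k),np.linalg.norm(d-k),'line',ang(l[1]-l[0]),ang(l.mean(0)-k))
```

```text
[[ 0.5568 -0.0716]
 [ 0.4716  0.1502]
 [ 0.6258  0.2108]
 [ 0.7108 -0.0126]]
yaw from edges 111.01466005452504 110.84300438413842 20.973665073756134 21.43431400575644
ctr [0.59122988 0.06919504]
white [[ 0.6002 -0.0117]
 [ 0.6211 -0.0051]] -162.51409219223217
bar screws [[0.5798 0.0873]
 [0.5778 0.1231]] 93.2956533523617 [0.57880654 0.10516715]
table circ [0.57874624 0.10523174] 0.059605515479457485
mark 5.231896549011104 4.126627690510903 4.193350288582715 [0.05909871 0.02556539]
ptr [[0.6044 0.1658]
 [0.6066 0.1859]] 67.02364753637298 67.09390131002121 0.06580446939888182
knob [ 0.6208767  -0.00497043] dot [ 0.58667396 -0.01858791] -158.2905122035353 0.03681389381884663 line 119.98289199777173 120.3925511688599
```

servo_tool([
  {"x": 20,"y": -34.5,"z": -30,"yaw": 0},
  {"x": 20,"y": -34.5,"z": -80,"yaw": 0},
  {"x": 20,"y": -34.5,"z": -130,"yaw": 0},
  {"x": 20,"y": -34.5,"z": -170,"yaw": 0},
  {"x": 20,"y": -34.5,"z": -190,"yaw": 0},
  {"x": 20,"y": -34.5,"z": -209,"yaw": 0},
  {"x": 20,"y": -34.5,"z": -209,"yaw": 0},
], grip=45)

```text
time: 3.58
ee_pos: [0.6201, -0.005, 0.062]
tcp_rot: [-180.0, -0.1, -159.2]
wrist_force: [0.4, -0.1, -0.4]
opening: 0.045
```

Run:
```python
from h import *
o=get_obs();print(o['ee_pos'],o['tcp_rot'],o['wrist_force'],o['q'].round(1))
r,d=camera('wrist'); save('w2',r)
```

```text
[ 0.62014776 -0.00497597  0.06196488] [-1.79990734e+02 -1.41598620e-01 -1.59198742e+02] [ 0.40509821 -0.11851429 -0.38527032] [ -0.4  15.2   0.5  75.5  -0.1 -21.2]
```

View pics/w2.png

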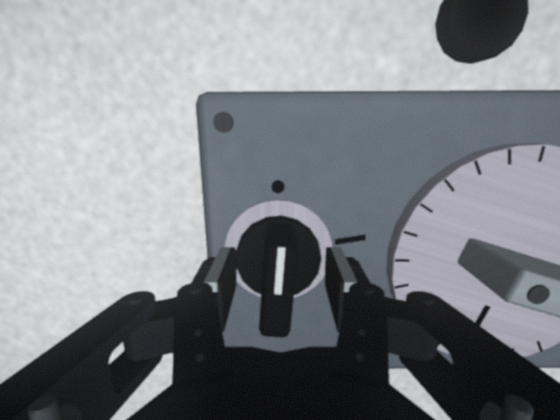

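servo_tool([
  {"x": 0.7,"y": 0,"z": 0,"yaw": -3},
  {"x": 0.7,"y": 0,"z": 0,"yaw": -3},
  {"x": 0.7,"y": 0,"z": 0,"yaw": -3},
  {"x": 0.7,"y": 0,"z": 0,"yaw": -3},
  {"x": 0.7,"y": 0,"z": 0,"yaw": -3},
  {"x": 0.7,"y": 0,"z": 0,"yaw": -3},
], grip=0, grip_force=50)

```text
time: 4.38
ee_pos: [0.6224, -0.0054, 0.065]
tcp_rot: [-179.9, 0.1, -162.2]
wrist_force: [-0.2, -2.8, 6.3]
opening: 0.0128
```

Run:
```python
from h import *
o=get_obs();print(o['ee_pos'],o['tcp_rot'],o['wrist_force'],o['torque'])
r,d=camera('wrist'); save('w3',r)
```

```text
[ 0.62242422 -0.00539642  0.06499292] [-1.79865517e+02  9.98796201e-02 -1.62161795e+02] [-0.17743252 -2.80626943  6.27636173] [-0.58599271 -0.10586366 -0.1296054 ]
```

View pics/w3.png

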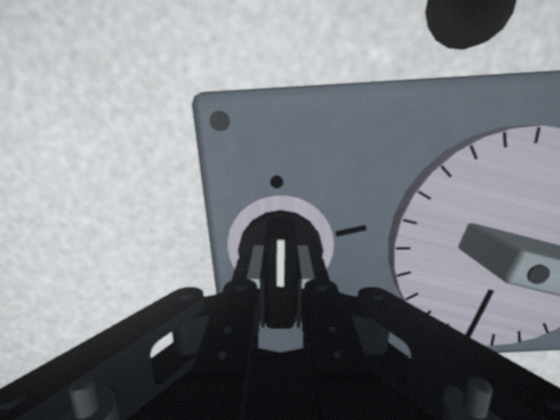

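Grasp is good: the bar is centred at column 280, opening 12.8 mm. Turning the knob clockwise.

servo_tool([
  {"x": -1,"y": 0.3,"z": 0,"yaw": -9},
  {"x": -1,"y": 0.3,"z": 0,"yaw": -18},
  {"x": -1,"y": 0.3,"z": 0,"yaw": -27},
  {"x": -1,"y": 0.3,"z": 0,"yaw": -36},
  {"x": -1,"y": 0.3,"z": 0,"yaw": -45},
  {"x": -1,"y": 0.3,"z": 0,"yaw": -54},
  {"x": -1,"y": 0.3,"z": 0,"yaw": -63},
  {"x": -1,"y": 0.3,"z": 0,"yaw": -71},
  {"x": -1,"y": 0.3,"z": 0,"yaw": -76.5},
  {"x": -1,"y": 0.3,"z": 0,"yaw": -76.5},
  {"x": -1,"y": 0.3,"z": 0,"yaw": -76.5},
])

```text
time: 5.8
ee_pos: [0.622, -0.0065, 0.0651]
tcp_rot: [-179.9, 0.2, 121.3]
wrist_force: [2.9, -9.1, -3.3]
opening: 0.013
```

Run:
```python
from h import *
o=get_obs();print(o['ee_pos'],o['tcp_rot'],o['wrist_force'],o['torque'],o['q'].round(0))
r,d=camera('wrist'); save('w4',r)
```

```text
[ 0.62195451 -0.00646424  0.0650602 ] [-179.85505706    0.24092078  121.31600213] [ 2.9107519  -9.10268768 -3.32905699] [-1.28561387 -0.8423508   0.05108243] [-0. 15.  1. 76. -0. 58.]
```

View pics/w4.png

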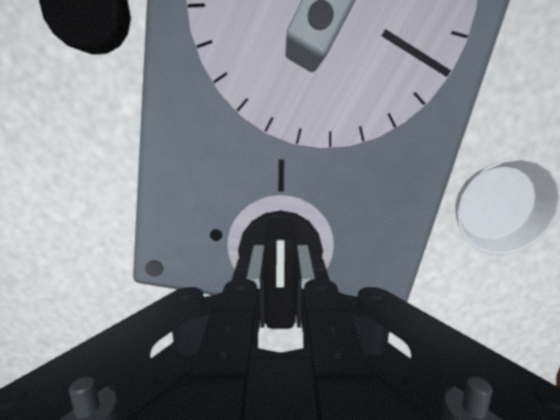

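The white mark (280,263) lines up with the long line (281,175). Release, go up, and look at the table.

servo_tool([
  {"x": 0,"y": 0,"z": 0,"yaw": 0},
  {"x": 0,"y": 0,"z": 0,"yaw": 0},
  {"x": 0,"y": 0,"z": 2,"yaw": 0},
  {"x": 0,"y": 0,"z": 30,"yaw": 0},
  {"x": -15,"y": 30,"z": 70,"yaw": 0},
  {"x": -30,"y": 60,"z": 110,"yaw": -5},
  {"x": -43,"y": 90,"z": 120,"yaw": -15},
  {"x": -43,"y": 100,"z": 120,"yaw": -27},
  {"x": -43,"y": 100,"z": 120,"yaw": -27},
], grip=45)

```text
time: 6.98
ee_pos: [0.5788, 0.0943, 0.1854]
tcp_rot: [-179.9, 0.2, 94.4]
wrist_force: [0.4, -1.2, -1.0]
opening: 0.045
```

Run:
```python
from h import *
n='wrist';c=cam(n); r,d=camera(n); save('w5',r); np.savez('w5.npz',r=r,d=d,K=c[0],R=c[1],t=c[2])
o=get_obs();print(o['ee_pos'],o['tcp_rot'],o['wrist_force'],o['q'].round(0))
```

```text
[0.57885687 0.09375472 0.18510654] [-179.85381827    0.24093734   94.4636539 ] [ 0.53463618 -0.49209624 -0.34976672] [ 9.  9.  7. 88. -0. 95.]
```

View pics/w5.png

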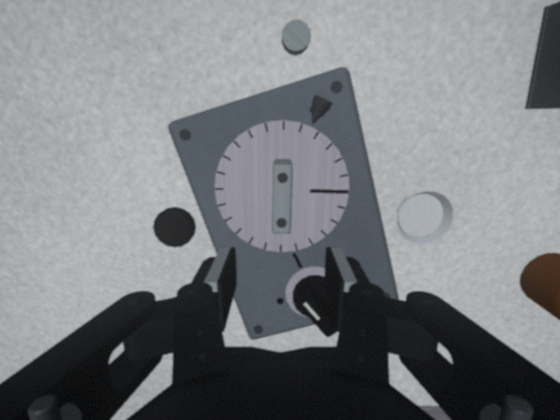

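Run:
```python
from h import *
D=np.load('w5.npz'); r=D['r']; save('w5z',cv2.resize(r[85:265,190:390],None,fx=4,fy=4,interpolation=cv2.INTER_CUBIC)[:600])
```

```text
(no output)
```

View pics/w5z.png

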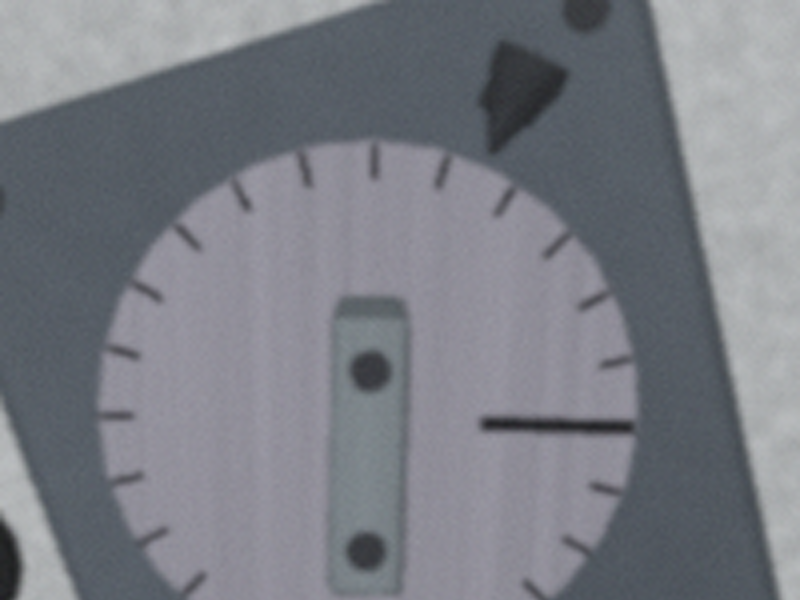

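Run:
```python
from h import *
D=np.load('w5.npz'); c=(D['K'],D['R'],D['t'])
def w(pts,z): return onplane(c,(np.array(pts,float)+.5)/4-.5+[190,85],z)[:,:2]
def ang(v): return np.degrees(np.arctan2(v[1],v[0]))
sc=w([(370,371),(366,551)],.078);print('screws',sc.mean(0),ang(sc[0]-sc[1]))
t=w([(615,362),(116,478),(593,301),(153,536),(558,246),(193,584),(121,350)],.042)
rim=w([(99,415),(637,400),(375,139)],.042)
A=np.c_[2*rim,np.ones(3)];x=np.linalg.lstsq(A,(rim**2).sum(1),rcond=None)[0];tc=x[:2];print('rim',tc,np.sqrt(x[2]+tc@tc))
mk=w([(634,427),(482,424)],.042);print('mark',ang(mk[0]-mk[1]),ang(mk[0]-tc),np.linalg.norm(mk-tc,axis=1))
for nm,p,rr in [('15',(615,362),0),('60',(505,202),0),('75',(442,172),0),('180',(114,415),0)]: print(nm,ang(w([p],.042)[0]-tc))
p=w([(492,152)],.038)[0];b=w([(535,57)],.038)[0]
print('tip',ang(p-tc),np.linalg.norm(p-tc),'axis',ang(b-p),ang(b-tc))
```

```text
screws [0.57891093 0.10466005] 93.30205972931383
rim [0.578891   0.10528275] 0.05955284525788147
mark 3.3283790786604857 2.6253982119586246 [0.05915151 0.02539366]
15 17.662131772936203
60 62.744203970227574
75 78.12304516039195
180 -176.33375061963753
tip 69.67950623187053 0.06265416085506906 axis 70.70746308661967 69.93517271078294
```

servo_tool([
  {"x": 0,"y": 11.3,"z": -20,"yaw": -1.3},
  {"x": 0,"y": 11.3,"z": -60,"yaw": -1.3},
  {"x": 0,"y": 11.3,"z": -95,"yaw": -1.3},
  {"x": 0,"y": 11.3,"z": -111,"yaw": -1.3},
  {"x": 0,"y": 11.3,"z": -111,"yaw": -1.3},
], grip=45)

```text
time: 7.65
ee_pos: [0.5785, 0.1045, 0.0734]
tcp_rot: [-179.8, 0.3, 93.2]
wrist_force: [-0.4, -0.1, -0.4]
opening: 0.0449
```

servo_tool([
  {"x": 0,"y": 0,"z": 0,"yaw": 0},
  {"x": 0,"y": 0,"z": 0,"yaw": 0},
  {"x": 0,"y": 0,"z": 0,"yaw": 0},
  {"x": 0,"y": 0,"z": 0,"yaw": 0},
  {"x": 0,"y": 0,"z": 0,"yaw": 0},
], grip=0, grip_force=25)

```text
time: 8.28
ee_pos: [0.579, 0.1045, 0.075]
tcp_rot: [-179.9, 0.3, 93.2]
wrist_force: [-1.8, -1.5, 6.6]
opening: 0.0145
```

Run:
```python
from h import *
n='wrist';c=cam(n); r,d=camera(n); save('w6',r)
o=get_obs();print(o['ee_pos'],o['tcp_rot'],o['wrist_force'],o['torque'],o['q'].round(0))
```

```text
[0.57900283 0.1044972  0.07505356] [-179.87232051    0.25692272   93.23181392] [-3.30222581 -0.32610888  6.60238452] [-0.22824623  0.40553671 -0.04302925] [10. 11. -3. 76. -0. 97.]
```

View pics/w6.png

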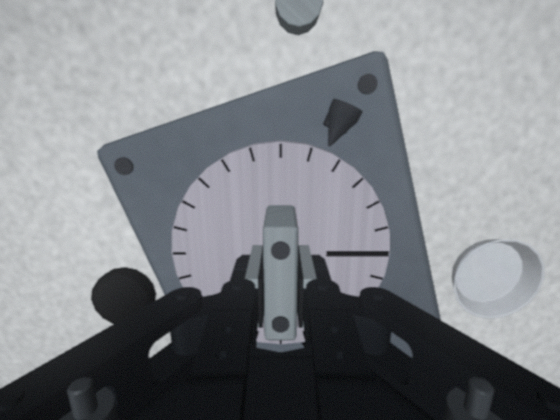

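Bar firmly held at column 281, with the mark horizontal. Turning the table anticlockwise.

servo_tool([
  {"x": 0,"y": 0.5,"z": -0.5,"yaw": 9},
  {"x": 0,"y": 0.5,"z": -0.5,"yaw": 18},
  {"x": 0,"y": 0.5,"z": -0.5,"yaw": 27},
  {"x": 0,"y": 0.5,"z": -0.5,"yaw": 36},
  {"x": 0,"y": 0.5,"z": -0.5,"yaw": 45},
  {"x": 0,"y": 0.5,"z": -0.5,"yaw": 54},
  {"x": 0,"y": 0.5,"z": -0.5,"yaw": 62},
  {"x": 0,"y": 0.5,"z": -0.5,"yaw": 66.7},
  {"x": 0,"y": 0.5,"z": -0.5,"yaw": 66.7},
  {"x": 0,"y": 0.5,"z": -0.5,"yaw": 66.7},
])

```text
time: 9.57
ee_pos: [0.5788, 0.1044, 0.075]
tcp_rot: [-179.8, 0.3, 159.9]
wrist_force: [-3.3, -4.3, 1.0]
opening: 0.0146
```

Run:
```python
from h import *
n='wrist';c=cam(n); r,d=camera(n); save('w7',r)
np.savez('w7.npz',r=r,d=d,K=c[0],R=c[1],t=c[2])
o=get_obs();print(o['ee_pos'],o['tcp_rot'],o['wrist_force'],o['torque'],o['q'].round(0))
```

```text
[0.57878028 0.10443269 0.07505569] [-179.80986941    0.2637271   159.92533131] [-3.25217367 -3.80933167  0.60614031] [-0.6297713   0.57064472  0.07855735] [10. 10. -4. 76. -0. 30.]
```

View pics/w7.png

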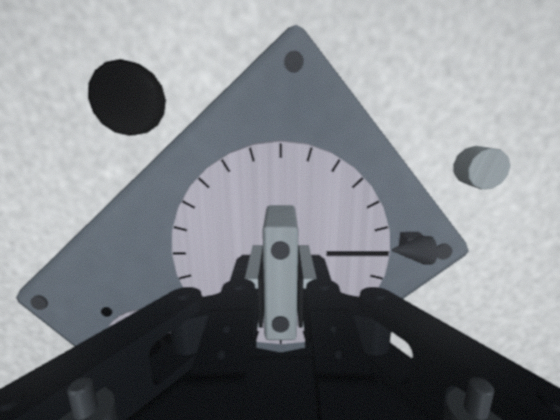

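The mark (328–388, 253) points almost at the pointer tip (392,250). Measuring the residual.

Run:
```python
from h import *
D=np.load('w7.npz'); r=D['r']; save('w7z',cv2.resize(r[205:295,315:465],None,fx=5,fy=5,interpolation=cv2.INTER_CUBIC))
c=(D['K'],D['R'],D['t'])
P=np.array([.5789,.1052]); 
for a in (66,68,70,72): print(a,proj(c,[[P[0]+.062*np.cos(np.radians(a)),P[1]+.062*np.sin(np.radians(a)),.038],[P[0]+.08*np.cos(np.radians(a)),P[1]+.08*np.sin(np.radians(a)),.038],[P[0]+.059*np.cos(np.radians(a)),P[1]+.059*np.sin(np.radians(a)),.042]]).round(1).tolist())
```

```text
66 [[390.4, 256.7], [422.0, 258.7], [387.5, 259.5]]
68 [[391.0, 253.1], [422.9, 254.2], [388.1, 256.0]]
70 [[391.5, 249.6], [423.7, 249.6], [388.5, 252.6]]
72 [[391.8, 246.0], [424.2, 245.0], [388.8, 249.1]]
```

View pics/w7z.png

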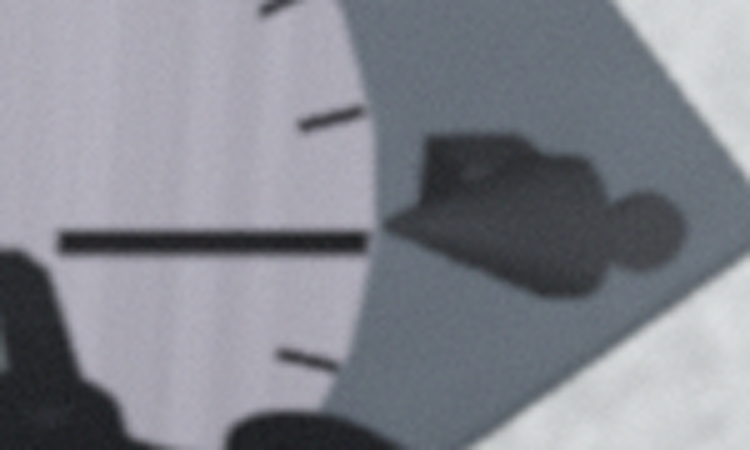

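Mark ≈ 69.8°, tip ≈ 70.1°: aligned. Letting go.

servo_tool([
  {"x": 0,"y": 0.5,"z": 0,"yaw": 0},
  {"x": 0,"y": 0.5,"z": 0,"yaw": 0},
  {"x": 0,"y": 0.5,"z": 0,"yaw": 0},
  {"x": 0,"y": 0.5,"z": 0,"yaw": 0},
  {"x": 0,"y": 0.5,"z": 30,"yaw": 0},
  {"x": 0,"y": 0.5,"z": 75,"yaw": 0},
  {"x": 0,"y": -20,"z": 110,"yaw": 0},
  {"x": 0,"y": -20,"z": 110,"yaw": 0},
], grip=45)

```text
time: 10.62
ee_pos: [0.58, 0.0838, 0.1884]
tcp_rot: [-179.9, 0.5, 159.9]
wrist_force: [0.5, 0.3, -0.7]
opening: 0.0451
```

Run:
```python
from h import *
n='wrist';c=cam(n); r,d=camera(n); save('w8',r)
np.savez('w8.npz',r=r,d=d,K=c[0],R=c[1],t=c[2])
o=get_obs();print(o['ee_pos'],o['tcp_rot'],o['wrist_force'],o['torque'],o['q'].round(0))
P=np.array([.5789,.1052]); 
for a in (66,68,70,72): print(a,proj(c,[[P[0]+.062*np.cos(np.radians(a)),P[1]+.062*np.sin(np.radians(a)),.038],[P[0]+.059*np.cos(np.radians(a)),P[1]+.059*np.sin(np.radians(a)),.042]]).round(1).tolist())
q=proj(c,[.605,.16,.04])[0].astype(int);print(q)
u,v=q; save('w8z',cv2.resize(r[max(v-50,0):v+50,max(u-80,0):u+50],None,fx=5,fy=5,interpolation=cv2.INTER_CUBIC))
```

```text
[0.57942251 0.08416986 0.18617556] [-179.88024454    0.38389159  159.87481004] [ 0.18892338 -0.02166546 -0.83983061] [-0.01912379  0.00170856 -0.05210771] [ 8.  9.  7. 88. -0. 29.]
66 [[369.1, 193.7], [367.0, 194.5]]
68 [[369.4, 191.4], [367.3, 192.3]]
70 [[369.6, 189.0], [367.5, 190.0]]
72 [[369.8, 186.7], [367.7, 187.8]]
[368 195]
```

View pics/w8.png

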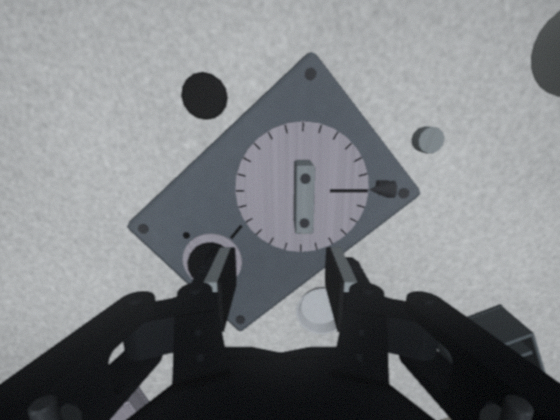

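View pics/w8z.png

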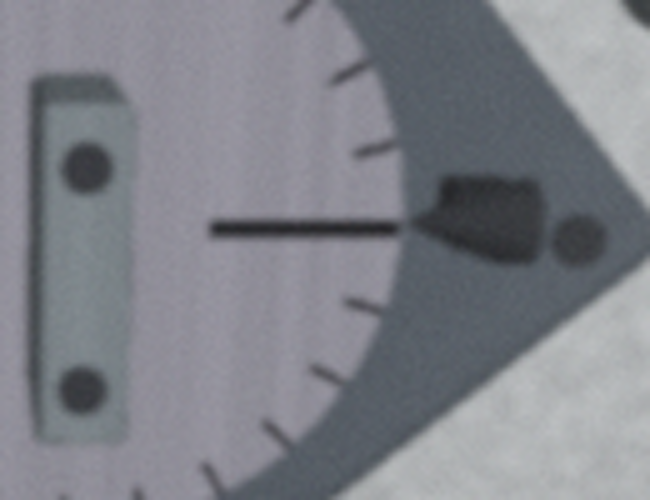

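Still aligned after release (mark 69.7°, tip 70.0°). Back to the knob.

servo_tool([
  {"x": 10,"y": -22,"z": 0,"yaw": -9.5},
  {"x": 21,"y": -45,"z": 0,"yaw": -19},
  {"x": 32,"y": -68,"z": 0,"yaw": -28.5},
  {"x": 42,"y": -89.5,"z": -10,"yaw": -38.5},
  {"x": 42,"y": -89.5,"z": -40,"yaw": -38.5},
  {"x": 42,"y": -89.5,"z": -80,"yaw": -38.5},
  {"x": 42,"y": -89.5,"z": -105,"yaw": -38.5},
  {"x": 42,"y": -89.5,"z": -120,"yaw": -38.5},
  {"x": 42,"y": -89.5,"z": -120,"yaw": -38.5},
], grip=45)

```text
time: 11.8
ee_pos: [0.6206, -0.0051, 0.0646]
tcp_rot: [-179.8, 0.3, 121.4]
wrist_force: [0.4, 0.6, 0.4]
opening: 0.045
```

servo_tool([
  {"x": 0,"y": 0,"z": 0,"yaw": 0},
  {"x": 0,"y": 0,"z": 0,"yaw": 0},
  {"x": 0,"y": 0,"z": 0,"yaw": 0},
  {"x": 0,"y": 0,"z": 0,"yaw": 0},
  {"x": 0,"y": 0,"z": 0,"yaw": 0},
], grip=0, grip_force=60)

```text
time: 12.42
ee_pos: [0.6211, -0.0053, 0.0658]
tcp_rot: [-179.8, 0.4, 121.4]
wrist_force: [-0.9, -1.9, 6.7]
opening: 0.0131
```

Run:
```python
from h import *
n='wrist';c=cam(n); r,d=camera(n); save('w9',r)
o=get_obs();print(o['ee_pos'],o['tcp_rot'],o['wrist_force'],o['torque'],o['q'].round(0))
```

```text
[ 0.62111262 -0.0053417   0.06582028] [-179.83019747    0.3738039   121.36416654] [-0.25639904 -2.77753538  4.72004245] [-0.53371742  0.04059509 -0.05164279] [-0. 15.  1. 76. -0. 58.]
```

View pics/w9.png

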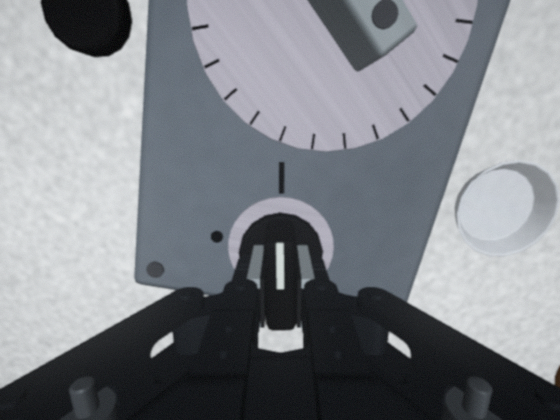

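Knob held at 1.4 and the mark is still on the long line. Tightening anticlockwise.

servo_tool([
  {"x": 0,"y": 0,"z": 0,"yaw": 9},
  {"x": 0,"y": 0,"z": 0,"yaw": 18},
  {"x": 0,"y": 0,"z": 0,"yaw": 27},
  {"x": 0,"y": 0,"z": 0,"yaw": 36},
  {"x": 0,"y": 0,"z": 0,"yaw": 45},
  {"x": 0,"y": 0,"z": 0,"yaw": 54},
  {"x": 0,"y": 0,"z": 0,"yaw": 63},
  {"x": 0,"y": 0,"z": 0,"yaw": 70},
  {"x": 0,"y": 0,"z": 0,"yaw": 76},
  {"x": 0,"y": 0,"z": 0,"yaw": 79},
  {"x": 0,"y": 0,"z": 0,"yaw": 79},
  {"x": 0,"y": 0,"z": 0,"yaw": 79},
])

```text
time: 13.98
ee_pos: [0.6207, -0.006, 0.0659]
tcp_rot: [-179.8, 0.3, -159.7]
wrist_force: [-2.8, -4.4, 0.9]
opening: 0.0131
```

Run:
```python
from h import *
n='wrist';c=cam(n); r,d=camera(n); save('w10',r)
o=get_obs();print(o['ee_pos'],o['tcp_rot'],o['wrist_force'],o['torque'],o['q'].round(0))
```

```text
[ 0.62074962 -0.00601214  0.06587631] [-179.79197955    0.31754974 -159.6696134 ] [-2.95064557 -3.79629559  0.96322709] [-0.84885621  0.33134964  0.15386664] [ -1.  15.   0.  75.  -0. -21.]
```

View pics/w10.png

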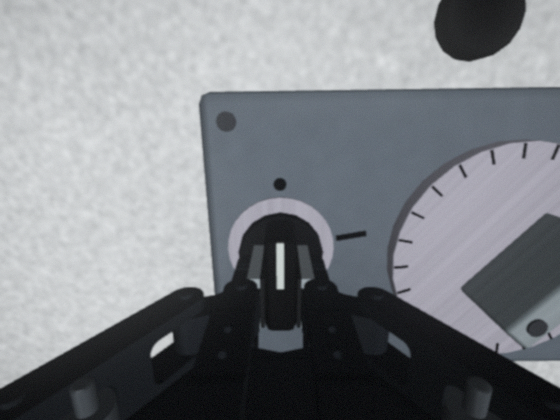

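The white mark (280,266) points at the dot (280,184). A small nudge toward the stop, then release and retreat.

servo_tool([
  {"x": 0,"y": 0,"z": 0,"yaw": 1},
  {"x": 0,"y": 0,"z": 0,"yaw": 1},
])

```text
time: 14.28
ee_pos: [0.6207, -0.0061, 0.0659]
tcp_rot: [-179.8, 0.3, -158.7]
wrist_force: [-2.0, -1.8, 0.7]
opening: 0.0126
```

servo_tool([
  {"x": 0,"y": 0,"z": 0,"yaw": 0},
  {"x": 0,"y": 0,"z": 0,"yaw": 0},
  {"x": 0,"y": 0,"z": 0,"yaw": 0},
  {"x": 0,"y": 0,"z": 30,"yaw": 0},
  {"x": 0,"y": 0,"z": 70,"yaw": 0},
  {"x": 0,"y": 0,"z": 110,"yaw": 0},
  {"x": -20,"y": 35,"z": 150,"yaw": 0},
  {"x": -20,"y": 35,"z": 180,"yaw": 0},
  {"x": -20,"y": 35,"z": 180,"yaw": 0},
], grip=45)

```text
time: 15.4
ee_pos: [0.6015, 0.0294, 0.2488]
tcp_rot: [-179.7, 0.6, -158.6]
wrist_force: [0.0, 0.3, 0.2]
opening: 0.0449
```

Run:
```python
from h import *
n='wrist';c=cam(n); r,d=camera(n)
o=get_obs();print(o['time'],o['ee_pos'],o['tcp_rot'],o['wrist_force'],o['torque'])
save('w11',cv2.resize(r[80:270,195:430],None,fx=3.4,fy=3.1*3.4/3.1,interpolation=cv2.INTER_CUBIC)[:600,:800])
s=camera('scene')[0]; save('s11',s)
P=np.array([.5789,.1052]); 
for a in (66,70,74): print(a,((proj(c,[[P[0]+.062*np.cos(np.radians(a)),P[1]+.062*np.sin(np.radians(a)),.038],[P[0]+.059*np.cos(np.radians(a)),P[1]+.059*np.sin(np.radians(a)),.042],[P[0]+.026*np.cos(np.radians(a)),P[1]+.026*np.sin(np.radians(a)),.042]])-[195,80])*3.4).round(0).tolist())
```

```text
15.45 [0.60117786 0.02913778 0.24678743] [-179.76014962    0.43544611 -158.67053878] [-0.27731619  0.91211482 -1.2148513 ] [ 0.02476853  0.03243489 -0.0169547 ]
66 [[652.0, 500.0], [650.0, 498.0], [587.0, 431.0]]
70 [[662.0, 491.0], [659.0, 490.0], [591.0, 427.0]]
74 [[671.0, 482.0], [668.0, 481.0], [595.0, 423.0]]
```

View pics/w11.png

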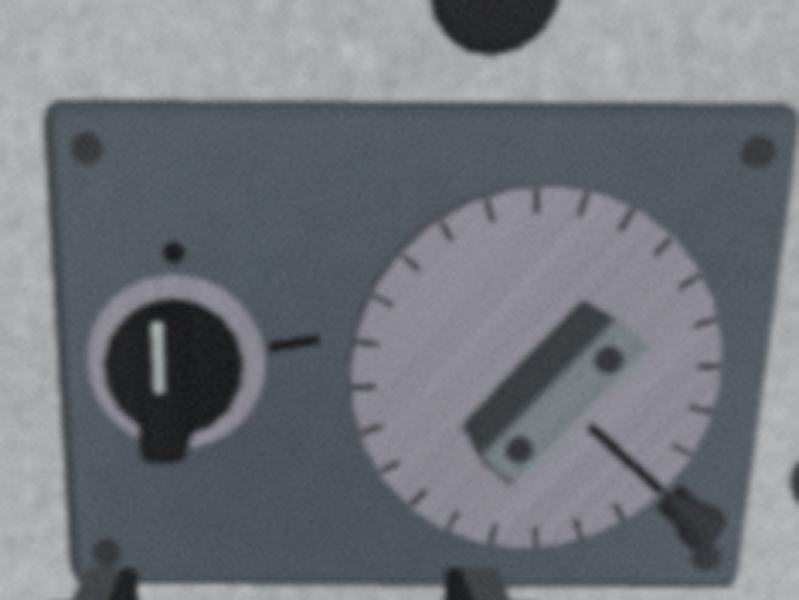

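View pics/s11.png

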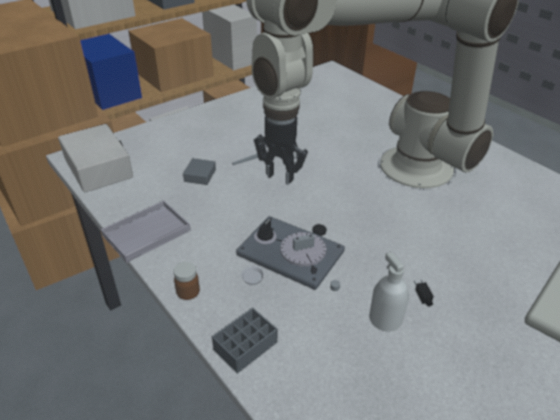

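The mark line runs into the pointer tip at (662,491). The knob's white mark points to the dot, the bystanders look unmoved, and the gripper is clear. Handing in.

```bash
python3 -c "
from h import *
print(job_done())"
```

```text
the job is handed in; nothing more can be done
None
```

The stage is set and the job is handed in at about 15.5 s of robot time; no verdict was reported.

- **Loosening:** I turned the knob clockwise from close to the dot until its white mark lined up with the long line (about 1.4 rad), then let go.
- **Table:** I turned the table anticlockwise by its bar, about 67°. After release the long mark measured 69.7° against the pointer tip at about 70.0°. The limit is 3.4°.
- **Tightening:** I turned the knob back until its mark lined up with the dot, added a 1° nudge towards the stop, and released it. The added force stayed low, so I did not clearly feel the stop. The knob angle is judged from the pictures and the tool yaw.
- **Final check:** After tightening, the wrist picture still showed the long mark on the pointer and the knob at the dot. The gripper was clear of the stage at 0.25 m, and nothing else on the bench looked moved in the scene picture.

One disagreement: my first, more distant estimate put the pointer at about 67°. The closer views gave 69.7–70.1°, and I used those.

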